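# Load the filled specimen canister and crank up the bench lift

## Robot

A 6-joint arm with a two-finger parallel gripper is mounted at the origin on the work surface. World frame = base frame: x ahead of the robot, y to its left, z up, the work surface at z = 0. Lengths are in m, angles in rad, forces in N, time in s.
With the tool pointing down it reaches from about 0.375 to 0.9 m from the base axis. Payload 3.1 kg.
Tool frame: the origin (TCP) lies at the very end of the fingers, on their centre line; the grasp point (between the pads) lies 19 mm behind it (env.tcp_to_grasp is the distance from the TCP to the grasp point, in m); x points along the fingers, y is the direction in which the jaws open and shut, and the axes are right-handed (so a half turn about x gives the same grasp; the last joint's range is limited). The gripper opens to 87 mm and grips with 3 to 60 N. Pads are 19 mm wide; open, the fingers measure 117 mm over their backs; the gripper's body (75 mm by 190 mm) begins 51 mm behind the grasp point.
Start: joints at [1.058, 0.527, 1.433, -0, 1.181, -0.178], TCP at [0.205, 0.59, 0.223] pointing down, gripper open.
Joint ranges: [-3.08, 3.08], [-0.75, 2.2], [0.22, 2.44], [-1.43, 4.57], [0, 2.65], [-2.85, 2.85]. Speed limits (rad/s): [2.79, 2.79, 3.14, 3.14, 3.14, 3.14].

## Interface

Orientations are given as a unit quaternion [w, x, y, z].
In Python, from cell import monitor, viewer, hand_in, env gives the robot as it stands. The module is installed in compiled form; this text tells all that it offers.
- The arm moves only by the tool servo_tool, never from a script. Its argument "moves" is a list of rows, each a list of 5 numbers: the closure, from 0 (fully open) to 1 (shut), then the shift along the world's x, y, z scaled (see below), then the turn about the world's z scaled (see below). In form: [[jaw, x, y, z, yaw], ...]. A call has 1 to 8 rows; each row is the pose to reach, as a shift and turn from the pose measured when the call began; what a row does not reach only later rows make up. The controller multiplies each number of a shift by 50 cm and each number of a turn by 90 degrees. A row lasts 1/12 s, in which the tool goes at most 41.7 mm and 7.16 degrees, less where a joint would pass 70% of its speed; a pose out of reach is approached as far as the arm can. A call with a number of a shift or a turn outside -1 to 1 is refused whole. A call with a gripper value outside its range is refused whole. The fingers move at their own pace and stop on an object; the grip force is fixed at half the most. Time passes only in rows, so rows that repeat a pose let the fingers close. It gives the time, the measured TCP pose, the force and the opening at its end, in the units of the state.
- monitor.state(): the state, without advancing time (a new reading comes with each control period).
- viewer.read_camera(name): name is "side" or "top" or "wrist"; returns the picture (384x512x3 uint8, red, green, blue); there is no depth.
- viewer.calibration(name): a dict with "camera_matrix" (3x3 intrinsics, pixels), "dist" ([k1, k2, p1, p2, k3] as OpenCV has them; the pictures are not rectified), "world_to_cam" (4x4, takes a point from world to camera coordinates); the wrist camera has in their place "T_tool_cam" (4x4, takes a point from camera to tool coordinates, whose origin is the TCP and whose axes are the tool frame's). Camera axes: x right, y down, z forward; pixel columns grow to the right and rows downward; lengths in m; the calibration is good to about 2 mm. A picture is of the moment at which its call begins: read the wrist's pose just before it. calibration takes no time and is no camera call.
- hand_in(): hands the job in, once; it reports no verdict.
The state is a dict: "t": time; "joints": joint angles; "qd": joint speeds; "tau": joint torques, N m; "eef_pos": TCP position; "orientation": TCP orientation; "contact_force": force on the tool from outside, world axes, zero at the start; "moment": the same for the moment, N m; "width": finger opening in m.
Only numpy, scipy, OpenCV 4.12 (cv2) and the standard library are available. Lean on these libraries where they do the work, as an engineer would, in place of code of your own. Each camera call takes 0.05 s, during which the arm holds its last target. There are 200 camera calls.

## Task

Of the two look-alike canisters only one is filled: find it by its weight and stand it gently in the middle of the lift's platform, leaving the empty one standing on the bench. Then swing the folded red crank handle out until it stands straight out from the handwheel, push it in until it latches, and wind the wheel clockwise until the platform is all the way up. Do not knock over or shift the other things on the bench.

Things in the scene. Friction and masses are not known exactly. Their poses are not given: they have to be found in the camera images.
- canister_1_mid (a point): One of two identical upright canisters, 60 mm diameter, 104 mm tall, aluminium with a blue band and black cap (56 mm diameter, top 18 mm). The point is on the axis, 52 mm above the foot; z up. One is filled (0.55 to 0.8 kg), the other empty (0.18 to 0.24 kg); either may stand in either place: only the weight tells.
- canister_2_mid (a point): The other canister, identical in looks and size; see canister_1_mid.
- platform_top (a point): Centre of the top face of the lift's square black rubber platform (110 x 110 mm), about 70 mm above the bench before winding. x points away from the operator (robot) side, z up. A white mast, its top 210 mm above the bench, stands behind: its front face is 100 mm from this point along +x.
- platform (a joint): Rise of the platform in m: 0 near the bottom, 0.065 at the top stop. It follows the wheel: 10 mm per radian, and it stays where it is left.
- wheel_hub (a point): Centre of the flat face of the black handwheel (160 mm diameter), 150 mm above the bench. z is the wheel's axis, pointing out of the face; it leans 30 degrees from vertical towards the operator (robot) side. x lies in the face towards the crank pivot and turns with the wheel; at wheel angle 0 it points up the slope.
- wheel (a joint): Angle of the handwheel in rad, growing clockwise as seen looking at its face; stop at 6.5. A hidden spring key holds it within about -0.45 to 0.45 until the handle is latched; then it turns freely against friction of about 0.25 N m (about 5 N at the handle).
- crank_pivot (a point): Pivot of the folding crank handle: on the wheel, 55 mm from its axis (along the wheel's +x) and 26 mm above its face. The pivot's axis is parallel to the wheel's y. The point's own -x axis points from the pivot along the handle to its free end.
- crank_grip (a point): Point on the handle's axis near its free end: 72 mm from the pivot before latching, 62 once latched; the domed end is 20 mm further. The handle is a red sleeve 22 mm in diameter, 74 long, that revolves freely about its own axis, so it can be held at constant tool attitude while winding. Folded, it lies across the hub, parallel to the face, its axis 26 mm above it (15 mm of air below).
- lamp_mid (a point): Middle of a level white lamp tube (20 mm diameter, 190 mm long) fixed over the wheel, 220 mm higher than the hub and 30 mm beyond it (away from the robot): the hand must come in tilted, about along the wheel's axis. A thin steel rod holds it at its end away from the platform.
- fold (a joint): Angle of the crank handle about its pivot in rad: 0 folded flat over the wheel, 1.571 (a hard stop) standing straight out from the face, parallel to the wheel's axis. It stays where it is left (friction about 0.12 N m).
- latch (a joint): How far the handle is pushed in along its own axis towards the wheel, in m: 0 not latched, 0.010 fully in and latched (the wheel comes free at about 0.0075). It goes in only when the handle is within about 4 degrees of its stop, with a push of 8 to 12 N along the handle, and then stays. Otherwise it bears on the socket's edge: swing it on to the stop and push again.
- slide_box: Loose wooden slide box, 100 x 75 x 35 mm; to be left alone. Origin at the centre of the underside.
- wash_bottle: Loose white wash bottle with a red cap, 60 mm diameter, 160 mm tall; to be left alone. Origin at the centre of the underside.
- dishes: Loose stack of two clear dishes, 90 mm diameter, 30 mm tall; to be left alone. Origin at the centre of the underside.
- beaker: Loose glass beaker, 70 mm rim diameter, 90 mm tall; to be left alone. Origin at the centre of the underside.
Not all that is in view belongs to the job. Leave any purple look-alike of the part that bears canister_2_mid alone. What is shaped like the part that bears canister_1_mid but brown is not meant.

How it is judged:
On the way, in this order (a step that is already met when the one before it is completed fails the run):
1. the filled canister stands on the platform, released, before the wheel is wound (((horizontal distance between canister_1_mid and platform_top below 0.025 m and z of canister_1_mid in the frame of platform_top between 0.045 and 0.06 m and angle between each of canister_1_mid, canister_2_mid's own z axis and vertical below 0.1 rad and height (world z) of canister_2_mid between 0.047 and 0.058 m) or (horizontal distance between canister_2_mid and platform_top below 0.025 m and z of canister_2_mid in the frame of platform_top between 0.045 and 0.06 m and angle between each of canister_2_mid, canister_1_mid's own z axis and vertical below 0.1 rad and height (world z) of canister_1_mid between 0.047 and 0.058 m)) and contact force between platform and anything else above 4 N and contact force between the fingers and canister_1 below 0.1 N and contact force between the fingers and canister_2 below 0.1 N and value of joint platform below 0.008 m), for 0.2 s.
2. the crank handle stands out from the wheel and is latched (value of joint fold above 1.45 rad and value of joint latch above 0.0075 m and value of joint platform below 0.012 m), for 0.1 s.
At the end, for the whole second after the job is handed in: Platform within 5 mm of its top stop; filled canister upright on it (its weight felt: over 4 N), within 25 mm of its centre; handle standing out (over 1.45 rad) and pushed in (over 7.5 mm); empty canister upright on the bench; both at rest (((horizontal distance between canister_1_mid and platform_top below 0.025 m and z of canister_1_mid in the frame of platform_top between 0.045 and 0.06 m and angle between each of canister_1_mid, canister_2_mid's own z axis and vertical below 0.1 rad and height (world z) of canister_2_mid between 0.047 and 0.058 m) or (horizontal distance between canister_2_mid and platform_top below 0.025 m and z of canister_2_mid in the frame of platform_top between 0.045 and 0.06 m and angle between each of canister_2_mid, canister_1_mid's own z axis and vertical below 0.1 rad and height (world z) of canister_1_mid between 0.047 and 0.058 m)) and contact force between platform and anything else above 4 N and value of joint fold above 1.45 rad and value of joint latch above 0.0075 m and value of joint platform above 0.06 m and linear speed of each of canister_1, canister_2 below 0.02 m/s); the robot touches nothing.
It fails at once if a canister is dropped or slammed onto the platform (faster than 0.45 m/s within 30 mm above it) ((horizontal distance between canister_1_mid and platform_top below 0.05 m and z of canister_1_mid in the frame of platform_top between 0.03 and 0.082 m and linear speed of canister_1 above 0.45 m/s) or (horizontal distance between canister_2_mid and platform_top below 0.05 m and z of canister_2_mid in the frame of platform_top between 0.03 and 0.082 m and linear speed of canister_2 above 0.45 m/s)).
It fails at once if a canister is knocked over (angle between any of canister_1_mid, canister_2_mid's own z axis and vertical above 0.7 rad).
It fails at once if the slide box, wash bottle, dishes or beaker is shifted by more than 30 mm or knocked over (distance of any of slide_box, wash_bottle, dishes, beaker from where it was at the start of the episode above 0.03 m or angle between any of slide_box, wash_bottle, dishes, beaker's own z axis and vertical above 0.5 rad).
It also fails if it takes over 72 s, if anything falls off the work surface, if the arm or the gripper's body presses on something with over 40 N, if the wrist force passes 120 N, or if a joint passes its speed limit or range.

## Working session

There is one attempt and no reset: what is moved stays moved. The work goes in short steps, Python scripts to look and compute and a tool call to move; the robot and the scene stay as the last step left them, time stands still between calls to the robot, and variables do not carry over. Pictures are saved under pics/ and viewed, about 8 in all and at most 12, crops included, and the job is handed in when it is done.

Besides the shell and the picture viewer there is one more tool, called after "Request:" in YAML: its name, and indented under it one key for each argument. servo_tool: Moves the arm, as the interface text tells. Its arguments: {"type":"object","properties":{"moves":{"type":"array"}},"required":["moves"]}

```bash
mkdir -p pics; cat > h.py <<'E'
import numpy as np, cv2
from cell import monitor, viewer, hand_in, env
from scipy.spatial.transform import Rotation as R
def snap(n,f):
    s=monitor.state(); im=viewer.read_camera(n); cv2.imwrite('pics/'+f,im[:,:,::-1]); return im,s
def cam(n,s=None):
    c=viewer.calibration(n); K=np.array(c['camera_matrix']); d=np.array(c['dist'])
    if 'world_to_cam' in c: T=np.array(c['world_to_cam'])
    else:
        q=s['orientation']; W=np.eye(4); W[:3,:3]=R.from_quat([q[1],q[2],q[3],q[0]]).as_matrix(); W[:3,3]=s['eef_pos']
        T=np.linalg.inv(W@np.array(c['T_tool_cam']))
    return K,d,T
def ray(C,uv):
    K,d,T=C; p=cv2.undistortPoints(np.array([[uv]],float),K,d)[0,0]
    Ri=T[:3,:3].T; return -Ri@T[:3,3], Ri@np.array([p[0],p[1],1])
def onz(C,uv,z):
    o,v=ray(C,uv); return o+v*(z-o[2])/v[2]
def tri(C1,u1,C2,u2):
    o,v=ray(C1,u1); p,w=ray(C2,u2)
    a=np.linalg.lstsq(np.c_[v,-w],p-o,rcond=None)[0]; A=o+a[0]*v; B=p+a[1]*w
    return (A+B)/2, np.linalg.norm(A-B)
def proj(C,P):
    K,d,T=C; return cv2.projectPoints(np.array(P,float).reshape(-1,3),cv2.Rodrigues(T[:3,:3])[0],T[:3,3],K,d)[0][:,0]
E
python3 - <<'E'
from h import *
a,s=snap('side','s0.png'); b,_=snap('top','t0.png')
for n in('side','top'):
    K,d,T=cam(n); print(n,(-T[:3,:3].T@T[:3,3]).round(3),T[2,:3].round(2),K[0,0])
print(s)
print(np.array(viewer.calibration('wrist')['T_tool_cam']).round(3))
E
```

```text
side [ 0.347 -0.737  1.01 ] [ 0.15  0.69 -0.7 ] 366.2508779410144
top [0.343 0.059 1.668] [ 0.11 -0.   -0.99] 434.8002458780018
{'t': 0.0, 'joints': array([ 1.05748570e+00,  5.28442280e-01,  1.43389127e+00, -2.32319124e-05,
        1.18141372e+00, -1.78468667e-01]), 'qd': array([-8.14613139e-04,  2.20530672e-03,  3.37875459e-04, -1.12755518e-04,
       -9.54090901e-04,  1.26931210e-05]), 'tau': array([ 1.65426968e-04, -4.40042710e+01, -1.76591098e+01,  6.32177596e-02,
        5.82849118e-02, -1.38368659e-04]), 'eef_pos': array([0.2049817 , 0.58965407, 0.22158983]), 'orientation': array([ 0.69696888,  0.11710985,  0.69747112, -0.11854831]), 'contact_force': array([-0.09763534, -0.73169702,  0.80173828]), 'moment': array([-0.05305966, -0.0139516 , -0.05576316]), 'width': 0.08708197720404716}
[[ 0.001 -0.245  0.97  -0.162]
 [ 1.    -0.    -0.001  0.   ]
 [ 0.001  0.97   0.245 -0.066]
 [ 0.     0.     0.     1.   ]]
```

View pics/s0.png

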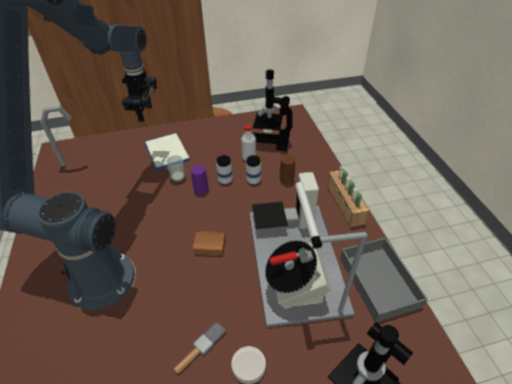

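View pics/t0.png

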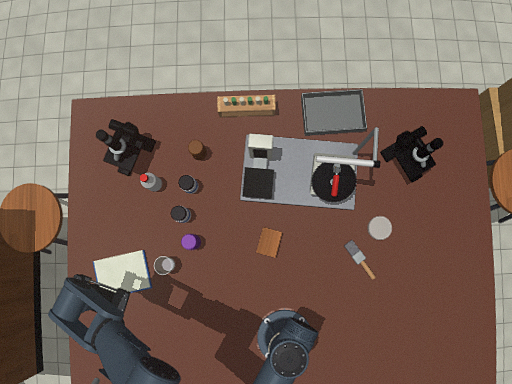

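```bash
python3 - <<'E'
from h import *
a=cv2.imread('pics/t0.png'); s=cv2.imread('pics/s0.png')
c1=cv2.resize(a[140:260,130:230],None,fx=4,fy=4,interpolation=2)[:480,:400]
c2=cv2.resize(a[125:215,235:395],None,fx=2.5,fy=2.5,interpolation=2)
c3=cv2.resize(s[165:325,235:395],None,fx=2.5,fy=2.5,interpolation=2)[:375]
o=np.zeros((600,800,3),np.uint8); o[:480,:400]=c1; o[:225,400:]=c2; o[225:600,400:]=c3; cv2.imwrite('pics/c1.png',o)
C=cam('top');S=cam('side')
for n,u in dict(canA=(180,214),canB=(188,184),brown=(196,149),purple=(190,242)).items(): print(n,onz(C,u,.104).round(3))
h=cv2.cvtColor(a,cv2.COLOR_BGR2HSV)
m=((h[...,1]>200)&((h[...,0]<5)|(h[...,0]>175))&(h[...,2]>130)).astype(np.uint8)
n,l,st,ce=cv2.connectedComponentsWithStats(m); print([(st[i],ce[i].round(1)) for i in range(1,n) if st[i][4]>15])
m=(a.max(2)<60).astype(np.uint8); n,l,st,ce=cv2.connectedComponentsWithStats(m); print([(list(st[i]),ce[i].round(1)) for i in range(1,n) if st[i][4]>80])
h=cv2.cvtColor(s,cv2.COLOR_BGR2HSV)
m=((h[...,1]>200)&((h[...,0]<5)|(h[...,0]>175))&(h[...,2]>130)).astype(np.uint8)
n,l,st,ce=cv2.connectedComponentsWithStats(m); print([(st[i],ce[i].round(1)) for i in range(1,n) if st[i][4]>15])
E
```

```text
canA [0.47  0.368 0.104]
canB [0.579 0.337 0.104]
brown [0.709 0.307 0.104]
purple [0.368 0.333 0.104]
[]
[([np.int32(96), np.int32(119), np.int32(60), np.int32(57), np.int32(1588)], array([125.2, 145. ])), ([np.int32(380), np.int32(126), np.int32(63), np.int32(56), np.int32(1603)], array([411.8, 152.3])), ([np.int32(329), np.int32(129), np.int32(37), np.int32(5), np.int32(85)], array([347.5, 130.7])), ([np.int32(193), np.int32(146), np.int32(14), np.int32(14), np.int32(89)], array([201.2, 154.2])), ([np.int32(253), np.int32(149), np.int32(14), np.int32(9), np.int32(108)], array([259.8, 153. ])), ([np.int32(312), np.int32(163), np.int32(45), np.int32(39), np.int32(1179)], array([333.2, 181.8])), ([np.int32(243), np.int32(167), np.int32(31), np.int32(32), np.int32(839)], array([257.9, 182.8])), ([np.int32(178), np.int32(175), np.int32(16), np.int32(15), np.int32(145)], array([186. , 182.1])), ([np.int32(0), np.int32(248), np.int32(51), np.int32(126), np.int32(1138)], array([ 33.8, 308.1])), ([np.int32(50), np.int32(274), np.int32(130), np.int32(110), np.int32(2672)], array([116. , 325.6])), ([np.int32(1), np.int32(277), np.int32(21), np.int32(12), np.int32(98)], array([ 11.2, 282.6])), ([np.int32(266), np.int32(317), np.int32(52), np.int32(43), np.int32(552)], array([284.2, 330.8])), ([np.int32(0), np.int32(318), np.int32(33), np.int32(23), np.int32(263)], array([ 15.6, 328.4])), ([np.int32(272), np.int32(343), np.int32(35), np.int32(34), np.int32(390)], array([291.9, 362.8]))]
[(array([270, 256,  26,   7,  57], dtype=int32), array([281.1, 259.2]))]
```

View pics/c1.png

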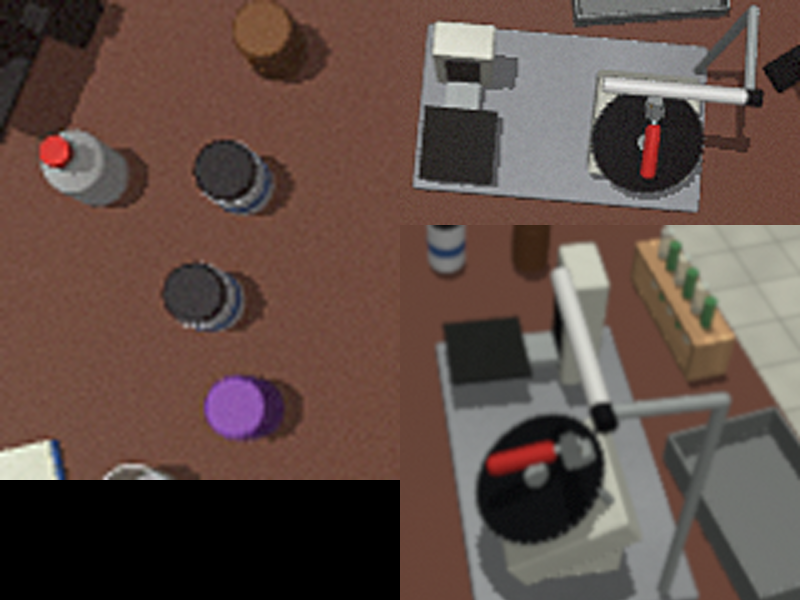

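```bash
python3 - <<'E'
from h import *
C=cam('top');S=cam('side')
t=lambda u,v:(235+(u-400)/2.5,125+v/2.5); s=lambda u,v:(235+(u-400)/2.5,165+(v-225)/2.5)
print('A',onz(C,(178.5,213),.104).round(4),'B',onz(C,(186.5,182.5),.104).round(4),'bottle',onz(C,(144,178),.16).round(3),'brown',onz(C,(130+264/4,140+27/4),.104).round(3))
P=[onz(C,t(*u),.07) for u in((424,107),(497,111),(495,185),(420,180))]; print('plat',np.round(P,3),np.mean(P,0).round(4))
for a,b,n in(((429,26),(704,46),'back'),((415,187),(697,211),'front')):
    p,q=onz(C,t(*a),.01),onz(C,t(*b),.01); print(n,p.round(3),q.round(3),np.degrees(np.arctan2((p-q)[0],(p-q)[1])).round(1))
for n,a,b in(('wheel',(648,142),(540,479)),('knob',(643,142),(536,473)),('tip',(649,176),(490,465)),('redpivot',(653,123),(556,451)),('lampR',(755,97),(602,416)),('lampL',(605,85),(561,275)),('plat',(459,146),(488,350))):
    p,e=tri(C,t(*a),S,s(*b)); print(n,p.round(3),round(e,4))
E
```

```text
A [0.4738 0.3732 0.104 ] B [0.5847 0.3428 0.104 ] bottle [0.597 0.486 0.16 ] brown [0.717 0.307 0.104]
plat [[0.639 0.13  0.07 ]
 [0.629 0.022 0.07 ]
 [0.518 0.028 0.07 ]
 [0.529 0.139 0.07 ]] [0.5788 0.0798 0.07  ]
back [0.778 0.122 0.01 ] [ 0.735 -0.308  0.01 ] 5.8
front [0.526 0.15  0.01 ] [ 0.475 -0.283  0.01 ] 6.6
wheel [ 0.567 -0.19   0.147] 0.0049
knob [ 0.566 -0.182  0.148] 0.0026
tip [ 0.513 -0.183  0.184] 0.0012
redpivot [ 0.585 -0.19   0.195] 0.001
lampR [ 0.583 -0.286  0.377] 0.0008
lampL [ 0.605 -0.104  0.373] 0.003
plat [0.581 0.08  0.069] 0.0059
```

Request:
servo_tool:
  moves:
    - [0,0.18,-0.145,0,0.05]
    - [0,0.36,-0.29,0,0.1]
    - [0,0.538,-0.434,0,0.152]
    - [0,0.538,-0.434,0,0.152]
    - [0,0.538,-0.434,0,0.152]
    - [0,0.538,-0.434,0,0.152]
    - [0,0.538,-0.434,0,0.152]
    - [0,0.538,-0.434,0,0.152]

```text
t: 0.77
eef_pos: [0.4654, 0.3789, 0.2213]
orientation: [0.706, 0.033, 0.707, -0.035]
contact_force: [0.0, 0.4, 0.0]
width: 0.087
```

```bash
python3 - <<'E'
from h import *
a,s=snap('wrist','w1.png'); C=cam('wrist',s)
print(s['eef_pos'].round(4), proj(C,[(.474,.373,.104),(.585,.343,.104)]).round(0))
E
```

```text
[0.4654 0.3789 0.2213] [[253. 194.]
 [233. 311.]]
```

View pics/w1.png

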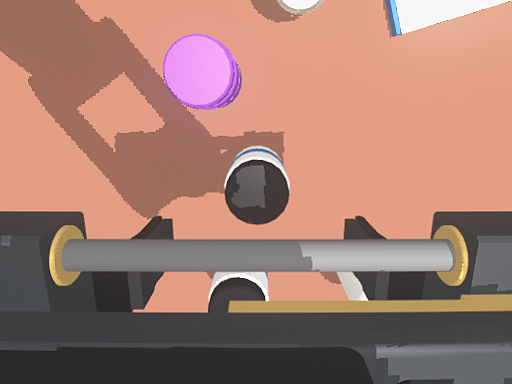

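Request:
servo_tool:
  moves:
    - [0,0.011,-0.006,-0.05,0]
    - [0,0.011,-0.006,-0.13,0]
    - [0,0.011,-0.006,-0.2,0]
    - [0,0.011,-0.006,-0.27,0]
    - [0,0.011,-0.006,-0.31,0]
    - [0,0.011,-0.006,-0.338,0]
    - [0.3,0.011,-0.006,-0.338,0]
    - [1,0.011,-0.006,-0.338,0]

```text
t: 1.48
eef_pos: [0.4779, 0.3707, 0.0515]
orientation: [0.708, 0.033, 0.705, -0.038]
contact_force: [0.1, -0.3, -1.0]
width: 0.08
```

Request:
servo_tool:
  moves:
    - [1,0,0,0,0]
    - [1,0,0,0,0]
    - [1,0,0,0,0]
    - [1,0,0,0.02,0]
    - [1,0,0,0.04,0]
    - [1,0,0,0.04,0]
    - [1,0,0,0.04,0]
    - [1,0,0,0.04,0]

```text
t: 2.15
eef_pos: [0.4778, 0.3706, 0.0719]
orientation: [0.708, 0.033, 0.705, -0.038]
contact_force: [-0.4, 1.1, -2.4]
width: 0.0594
```

```bash
python3 - <<'E'
from h import *
for i in range(3):
    viewer.read_camera('side'); s=monitor.state(); print(s['contact_force'].round(2),s['eef_pos'].round(4))
E
```

```text
[-0.26  0.92 -2.21] [0.4775 0.3705 0.0715]
[-0.19  0.17 -2.65] [0.4775 0.3705 0.0712]
[ 0.41 -0.11 -2.22] [0.4775 0.3704 0.0711]
```

Request:
servo_tool:
  moves:
    - [1,0,0,-0.02,0]
    - [1,0,0,-0.034,0]
    - [1,0,0,-0.04,0]
    - [0,0,0,-0.04,0]
    - [0,0,0,-0.04,0]
    - [0,0,0,-0.04,0]
    - [0,0,0,-0.04,0]
    - [0,0,0,-0.04,0]

```text
t: 2.97
eef_pos: [0.4773, 0.3703, 0.0505]
orientation: [0.707, 0.033, 0.705, -0.038]
contact_force: [0.1, 0.3, 0.5]
width: 0.0829
```

Request:
servo_tool:
  moves:
    - [0,0,0,0.06,0]
    - [0,0,0,0.14,0]
    - [0,0,0,0.22,0]
    - [0,0.07,-0.02,0.26,0]
    - [0,0.14,-0.04,0.26,0]
    - [0,0.2,-0.055,0.26,0]
    - [0,0.219,-0.058,0.26,0]
    - [0,0.219,-0.058,0.26,0]

```text
t: 3.63
eef_pos: [0.5895, 0.3401, 0.18]
orientation: [0.708, 0.034, 0.705, -0.039]
contact_force: [-0.9, 0.4, -0.2]
width: 0.0869
```

```bash
python3 - <<'E'
from h import *
a,s=snap('wrist','w2.png'); C=cam('wrist',s); print(s['eef_pos'].round(4),s['width'])
g=(a.max(2)<70).astype(np.uint8)[100:215]; n,l,st,ce=cv2.connectedComponentsWithStats(g)
print([(list(map(int,st[i])),ce[i].round(0)) for i in range(1,n) if st[i][4]>300])
for x,y in((.587,.341),(.4764,.373)): print(proj(C,(x,y,.104)))
b,_=snap('top','t1.png'); g=(b.max(2)<60).astype(np.uint8); n,l,st,ce=cv2.connectedComponentsWithStats(g[200:230,165:200]); print(st,ce+[165,200])
E
```

```text
[0.5895 0.3401 0.18  ] 0.08686192288398746
[([230, 51, 75, 64, 2354], array([269.,  83.]))]
[[259.65370581 192.8364748 ]]
[[291.26346795  23.44280063]]
[[  0   0  35  30 893]
 [  0   0   4   3  10]
 [  6   0   1   1   1]
 [ 22   0  13  30 145]
 [ 29  26   1   1   1]] [[180.35386338 215.01567749]
 [166.3        200.8       ]
 [171.         200.        ]
 [193.2137931  212.28965517]
 [194.         226.        ]]
```

View pics/w2.png

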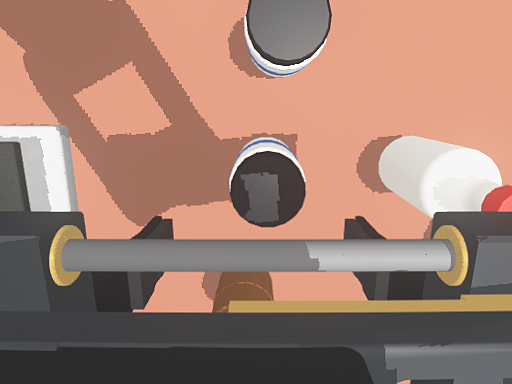

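Request:
servo_tool:
  moves:
    - [0,-0.011,0.013,-0.05,0]
    - [0,-0.011,0.013,-0.11,0]
    - [0,-0.011,0.013,-0.17,0]
    - [0,-0.011,0.013,-0.22,0]
    - [0,-0.011,0.013,-0.25,0]
    - [0.5,-0.011,0.013,-0.25,0]
    - [1,-0.011,0.013,-0.25,0]
    - [1,-0.011,0.013,-0.25,0]

```text
t: 4.4
eef_pos: [0.5796, 0.3483, 0.0553]
orientation: [0.706, 0.033, 0.706, -0.038]
contact_force: [0.4, 0.1, -0.2]
width: 0.0742
```

Request:
servo_tool:
  moves:
    - [1,0,0,0,0]
    - [1,0,0,0,0]
    - [1,0,0,0,0]
    - [1,0,0,0.03,0]
    - [1,0,0,0.08,0]
    - [1,0,0,0.15,0]
    - [1,0,0,0.22,0]
    - [1,0,0,0.22,0]

```text
t: 5.07
eef_pos: [0.5835, 0.3503, 0.1724]
orientation: [0.71, 0.035, 0.702, -0.036]
contact_force: [2.8, 1.6, -4.5]
width: 0.059
```

```bash
python3 - <<'E'
from h import *
for i in range(2):
    viewer.read_camera('side'); s=monitor.state(); print(s['contact_force'].round(2),s['eef_pos'].round(4),s['width'])
E
```

```text
[-0.02  0.47 -7.6 ] [0.5822 0.3496 0.1691] 0.05899072437204951
[ 0.07 -0.66 -7.5 ] [0.5797 0.3485 0.1659] 0.05901522242568373
```

Request:
servo_tool:
  moves:
    - [1,0,-0.03,0.02,0]
    - [1,0,-0.09,0.02,0]
    - [1,0,-0.16,0.02,0]
    - [1,0,-0.24,0.02,0]
    - [1,0,-0.32,0.02,0]
    - [1,0,-0.4,0.02,0]
    - [1,0,-0.47,0.02,0]
    - [1,0,-0.51,0.02,0]

```text
t: 5.83
eef_pos: [0.5769, 0.0888, 0.1731]
orientation: [0.704, 0.033, 0.708, -0.04]
contact_force: [0.3, 0.6, -6.4]
width: 0.0587
```

```bash
python3 - <<'E'
from h import *
viewer.read_camera('side')
a,s=snap('wrist','w3.png'); C=cam('wrist',s); print(s['eef_pos'].round(4),s['contact_force'])
snap('side','s3.png')
g=onz(C,(256,200),.07)
x,y,_=s['eef_pos']; print(proj(C,[(x,y,s['eef_pos'][2]+.049),(.58,.08,.07)]).round(0))
b,_=snap('top','t3.png')
o=np.zeros((580,800,3),np.uint8); o[:384,:512]=a[:,:,::-1]; o[384:,:300]=cv2.resize(b[125:223,185:335,::-1],(300,196)); o[:288,512:]=cv2.resize(cv2.imread('pics/s3.png')[140:284,200:344],(288,288)); cv2.imwrite('pics/c3.png',o)
E
```

```text
[0.5773 0.086  0.1731] [ 0.19684    -2.46111056 -6.088168  ]
[[256. 287.]
 [253. 192.]]
```

View pics/c3.png

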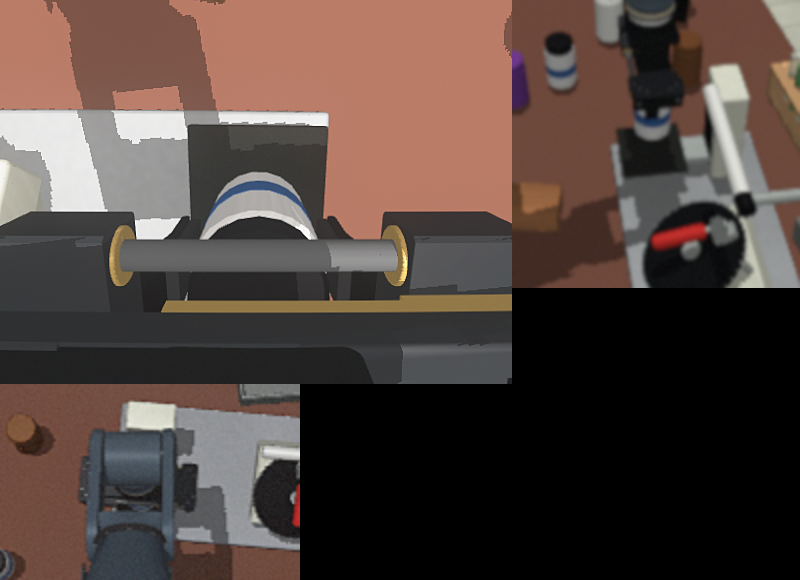

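```bash
python3 - <<'E'
from h import *
s=monitor.state(); C=cam('wrist',s)
p,q=onz(C,(188,126),.07),onz(C,(327,126),.07); print(p,q,np.linalg.norm(p-q)); m=(p+q)/2; d=(q-p)/np.linalg.norm(q-p); x=np.array([d[1],-d[0],0]); print(m+.055*x, s['eef_pos'],np.degrees(np.arctan2(x[1],x[0])))
# nearest edge of canister foot
f=s['eef_pos'][2]-.0553; print(f,onz(C,(259,172),f+.0))
E
```

```text
[0.52301406 0.04312336 0.07      ] [0.53409734 0.15002606 0.07      ] 0.1074757027067374
[0.58326247 0.09090291 0.07      ] [0.5777342  0.09263297 0.17374419] -5.919073150638343
0.1184441900684046 [0.55519672 0.09530607 0.11844419]
```

Request:
servo_tool:
  moves:
    - [1,-0.002,-0.019,-0.01,0]
    - [1,-0.002,-0.019,-0.03,0]
    - [1,-0.002,-0.019,-0.05,0]
    - [1,-0.002,-0.019,-0.065,0]
    - [1,-0.002,-0.019,-0.075,0]
    - [1,-0.002,-0.019,-0.082,0]
    - [1,-0.002,-0.019,-0.086,0]
    - [1,-0.002,-0.019,-0.09,0]

```text
t: 6.7
eef_pos: [0.577, 0.0834, 0.1286]
orientation: [0.705, 0.034, 0.707, -0.038]
contact_force: [-0.9, 0.1, -6.3]
width: 0.059
```

```bash
python3 - <<'E'
from h import *
for i in range(3):
    viewer.read_camera('side'); s=monitor.state(); print(s['contact_force'].round(2),s['eef_pos'].round(4),s['width'])
E
```

```text
[ 0.38 -0.08 -7.1 ] [0.5769 0.0833 0.1284] 0.05942331585121602
[ 0.59 -0.35 -7.18] [0.5769 0.0832 0.1287] 0.05862000565299303
[ 0.27  0.82 -7.65] [0.577  0.0832 0.129 ] 0.05923283159120469
```

Still hanging; lower in small steps.

Request:
servo_tool:
  moves:
    - [1,0,0,-0.003,0]
    - [1,0,0,-0.006,0]
    - [1,0,0,-0.008,0]
    - [1,0,0,-0.008,0]

```text
t: 7.18
eef_pos: [0.5776, 0.0831, 0.1274]
orientation: [0.706, 0.034, 0.707, -0.039]
contact_force: [-3.9, -0.3, 6.8]
width: 0.0586
```

Request:
servo_tool:
  moves:
    - [1,0,0,-0.001,0]
    - [1,0,0,-0.002,0]
    - [1,0,0,-0.003,0]
    - [1,0,0,-0.003,0]

```text
t: 7.52
eef_pos: [0.5785, 0.083, 0.1273]
orientation: [0.707, 0.034, 0.706, -0.039]
contact_force: [-2.2, -0.8, 4.9]
width: 0.0589
```

Request:
servo_tool:
  moves:
    - [0,0,0,0,0]
    - [0,0,0,0,0]
    - [0,0,0,0,0]
    - [0,0,0,0,0]
    - [0,0,0,0.02,0]
    - [0,0,0,0.08,0]
    - [0,0,0,0.16,0]
    - [0,0,0,0.24,0]

```text
t: 8.18
eef_pos: [0.5777, 0.0831, 0.2483]
orientation: [0.706, 0.034, 0.707, -0.039]
contact_force: [0.9, 0.6, -0.9]
width: 0.0864
```

```bash
python3 - <<'E'
from h import *
viewer.read_camera('side')
a,s=snap('wrist','w4.png'); C=cam('wrist',s); print(s['eef_pos'].round(4),s['contact_force'].round(1))
print(proj(C,[(.581,.083,.174),(.581,.083,.07)]).round(0))
b,_=snap('side','s4.png')
o=np.zeros((384,800,3),np.uint8); o[:,:512]=a[:,:,::-1];o[:288,512:]=cv2.resize(b[140:284,200:344,::-1],(288,288)); cv2.imwrite('pics/c4.png',o)
E
```

```text
[0.5833 0.0831 0.2579] [1.8 0.1 4. ]
[[258. 189.]
 [259. 163.]]
```

View pics/c4.png

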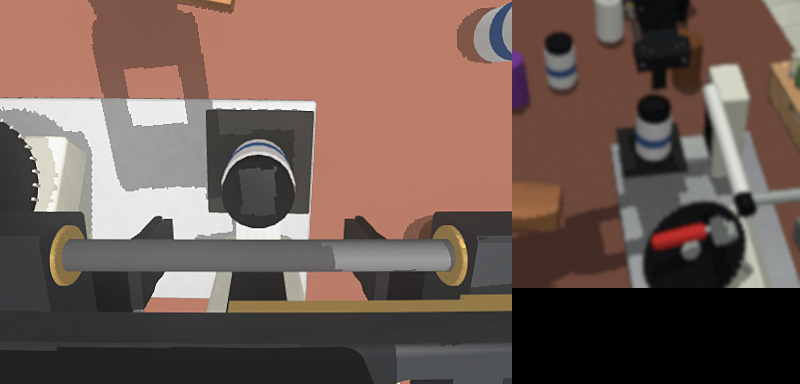

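Request:
servo_tool:
  moves:
    - [0,-0.06,0,0.04,0]
    - [0,-0.12,-0.03,0.08,0]
    - [0,-0.15,-0.1,0.09,0]
    - [0,-0.15,-0.18,0.09,0]
    - [0,-0.15,-0.26,0.09,0]
    - [0,-0.15,-0.34,0.09,0]
    - [0,-0.15,-0.42,0.09,0]
    - [0,-0.15,-0.5,0.09,0]

```text
t: 9.0
eef_pos: [0.5051, -0.1683, 0.296]
orientation: [0.709, 0.035, 0.703, -0.038]
contact_force: [0.1, -0.3, 0.2]
width: 0.0869
```

Request:
servo_tool:
  moves:
    - [0,0,-0.03,0,0]
    - [0,0,-0.03,0,0]
    - [0,0,-0.03,0,0]

```text
t: 9.25
eef_pos: [0.5041, -0.1836, 0.2947]
orientation: [0.708, 0.036, 0.704, -0.038]
contact_force: [-0.4, -0.1, 1.0]
width: 0.087
```

```bash
python3 - <<'E'
from h import *
a,s=snap('wrist','w5.png'); C=cam('wrist',s); print(s['eef_pos'].round(4),s['contact_force'].round(1),C[0][0,0])
b,_=snap('top','t5.png'); c,_=snap('side','s5.png')
o=np.zeros((384,800,3),np.uint8); o[:,:512]=a[:,:,::-1];o[:288,512:]=cv2.resize(c[190:310,235:355,::-1],(288,288),interpolation=2); cv2.imwrite('pics/c5.png',o)
E
```

```text
[ 0.5041 -0.1836  0.2947] [-0.4 -0.1  1. ] 339.57241557461145
```

View pics/c5.png

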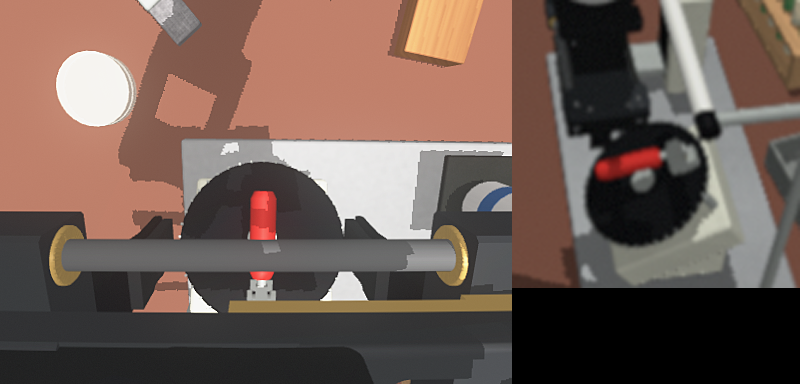

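```bash
cat >> h.py <<'E'
psi=np.radians(-5.7); X=np.array([np.cos(psi),np.sin(psi),0]); Y=np.array([-np.sin(psi),np.cos(psi),0]); Z=np.array([0,0,1.])
U=np.sqrt(.75)*X+.5*Z      # up slope
N=-.5*X+np.sqrt(.75)*Z     # wheel axis
def pivot(H,th=0): return H+.055*(np.cos(th)*U-np.sin(th)*Y)+.026*N
def hpt(H,d,fold=0): # handle point at d from pivot, wheel angle 0
    return pivot(H)+d*(-np.cos(fold)*U+np.sin(fold)*N)
E
python3 - <<'E'
from h import *
s=monitor.state(); C=cam('wrist',s)
p,q=onz(C,(182,240),.15),onz(C,(343,240),.15); print('sides',p.round(4),q.round(4))
r=onz(C,(262.5,162),.11); print('low rim->H',(r+.08*U).round(4))
for H in([.566,-.187,.15],[.566,-.183,.15],[.57,-.185,.15]):
    H=np.array(H); c=hpt(H,.081); print(H,'tipcentre',c.round(4),proj(C,[c,hpt(H,.018),H-.08*U,H+.08*Y,H-.08*Y, pivot(H)]).round(0).tolist())
    print([proj(cam(n),[c,hpt(H,.018),H]).round(0).tolist() for n in('top','side')])
print(ray(C,(263,192))[0],onz(C,(263,192),.16))
# side view red mask
for n,f in(('side','s5.png'),('wrist','w5.png')):
    a=cv2.imread('pics/'+f).astype(int); m=((a[...,2]>110)&(a[...,1]<70)&(a[...,0]<70)).astype(np.uint8); k,l,st,ce=cv2.connectedComponentsWithStats(m); print(n,[(list(map(int,st[i])),ce[i].round(1)) for i in range(1,k) if st[i][4]>60])
E
```

```text
sides [ 0.5613 -0.2626  0.15  ] [ 0.577  -0.1065  0.15  ]
low rim->H [ 0.5687 -0.1841  0.15  ]
[ 0.566 -0.187  0.15 ] tipcentre [ 0.5307 -0.1835  0.1595] [[260.0, 205.0], [260.0, 276.0], [259.0, 160.0], [342.0, 237.0], [177.0, 237.0], [260.0, 298.0]]
[[[334.0, 191.0], [336.0, 174.0], [334.0, 181.0]], [[277.0, 265.0], [297.0, 256.0], [289.0, 265.0]]]
[ 0.566 -0.183  0.15 ] tipcentre [ 0.5307 -0.1795  0.1595] [[264.0, 205.0], [264.0, 276.0], [263.0, 159.0], [346.0, 237.0], [181.0, 237.0], [264.0, 297.0]]
[[[332.0, 191.0], [335.0, 174.0], [333.0, 181.0]], [[277.0, 264.0], [297.0, 255.0], [289.0, 264.0]]]
[ 0.57  -0.185  0.15 ] tipcentre [ 0.5347 -0.1815  0.1595] [[262.0, 209.0], [262.0, 280.0], [262.0, 163.0], [344.0, 241.0], [180.0, 241.0], [262.0, 302.0]]
[[[333.0, 190.0], [335.0, 173.0], [333.0, 180.0]], [[278.0, 264.0], [298.0, 255.0], [291.0, 264.0]]]
[ 0.43737928 -0.17395648  0.45685605] [ 0.51819686 -0.17904525  0.16      ]
side [([270, 252, 27, 12, 193], array([283.1, 257.6]))]
wrist [([250, 191, 27, 49, 822], array([262.8, 214.4]))]
```

Request:
servo_tool:
  moves:
    - [0,0.03,0.002,-0.03,0]
    - [0,0.06,0.004,-0.1,0]
    - [0,0.068,0.004,-0.17,0]
    - [0,0.068,0.004,-0.23,0]
    - [0,0.068,0.004,-0.28,0]
    - [0,0.068,0.004,-0.298,0]
    - [0.2,0.068,0.004,-0.298,0]
    - [0.5,0.068,0.004,-0.298,0]

```text
t: 10.07
eef_pos: [0.5391, -0.179, 0.147]
orientation: [0.709, 0.034, 0.703, -0.037]
contact_force: [0.2, -0.2, 0.2]
width: 0.0797
```

Request:
servo_tool:
  moves:
    - [1,0,0,0,0]
    - [1,0,0,0,0]
    - [1,0,0,0,0]
    - [1,0,0,0,0]
    - [1,0,0,0,0]
    - [1,0,0,0,0]
    - [1,0,0,0,0]
    - [1,0,0,0,0]

```text
t: 10.73
eef_pos: [0.539, -0.1795, 0.1471]
orientation: [0.709, 0.034, 0.703, -0.037]
contact_force: [-2.3, -5.6, -0.3]
width: 0.0282
```

Request:
servo_tool:
  moves:
    - [1,0,-0.005,0,0]
    - [1,0,-0.005,0,0]
    - [1,0,-0.005,0,0]
    - [1,0,-0.005,0,0]

```text
t: 11.07
eef_pos: [0.5387, -0.1832, 0.147]
orientation: [0.709, 0.033, 0.704, -0.038]
contact_force: [-2.3, -4.4, -1.2]
width: 0.0209
```

```bash
python3 - <<'E'
from h import *
d=.075
for f in (0,10,20,30,40,50,60,68,70):
    f=np.radians(f); D=d*((1-np.cos(f))*U+np.sin(f)*N); print(round(np.degrees(f)),(D/.5).round(3))
E
```

```text
0 [0. 0. 0.]
10 [-0.011  0.001  0.024]
20 [-0.018  0.002  0.049]
30 [-0.02   0.002  0.075]
40 [-0.018  0.002  0.101]
50 [-0.011  0.001  0.126]
60 [-0.    0.    0.15]
68 [ 0.012 -0.001  0.167]
70 [ 0.015 -0.001  0.171]
```

Request:
servo_tool:
  moves:
    - [1,-0.011,0.001,0.024,0]
    - [1,-0.018,0.001,0.049,0]
    - [1,-0.02,0.001,0.075,0]
    - [1,-0.018,0,0.101,0]
    - [1,-0.011,0,0.126,0]
    - [1,0,0,0.15,0]
    - [1,0.01,-0.001,0.165,0]
    - [1,0.01,-0.001,0.165,0]

```text
t: 11.73
eef_pos: [0.5519, -0.1856, 0.228]
orientation: [0.715, 0.033, 0.698, -0.039]
contact_force: [18.5, -4.8, -20.2]
width: 0.0204
```

```bash
python3 - <<'E'
from h import *
s=monitor.state(); print(s['eef_pos'].round(4),s['contact_force'].round(1),s['width'])
c,_=snap('side','s6.png'); b,_=snap('top','t6.png'); a,_=snap('wrist','w6.png')
o=np.zeros((400,800,3),np.uint8); o[:,:400]=cv2.resize(c[180:300,235:355,::-1],(400,400),interpolation=2); o[:300,400:]=cv2.resize(a[:,:,::-1],(400,300)); cv2.imwrite('pics/c6.png',o)
E
```

```text
[ 0.5519 -0.1856  0.228 ] [ 18.5  -4.8 -20.2] 0.020391177806944327
```

View pics/c6.png

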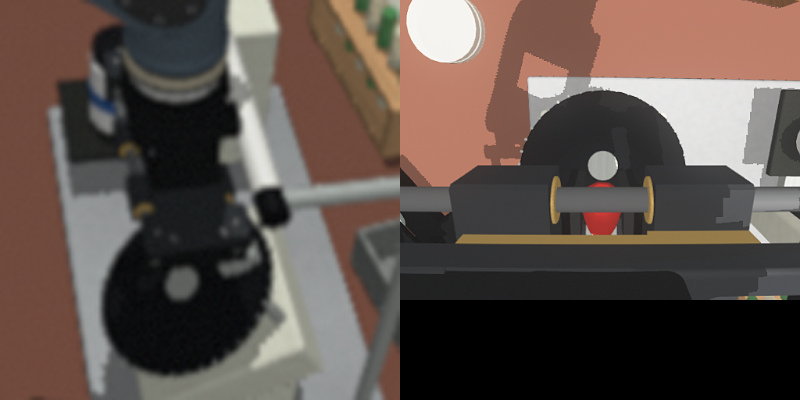

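Request:
servo_tool:
  moves:
    - [0.3,0,0,0,0]
    - [0.3,0,0,0,0]
    - [0.3,0,0,0,0]
    - [0.3,-0.02,0,0.01,0]
    - [0.3,-0.07,0.007,0.01,0]
    - [0.3,-0.12,0.01,0.01,0]
    - [1,-0.12,0.01,0.01,0]
    - [1,-0.12,0.01,0.01,0]

```text
t: 12.55
eef_pos: [0.4897, -0.18, 0.2337]
orientation: [0.715, 0.033, 0.698, -0.039]
contact_force: [0.8, -0.8, 1.1]
width: 0.0523
```

Request:
servo_tool:
  moves:
    - [1,0,0,0,0]
    - [1,0,0,0,0]
    - [1,0,0,0,0]
    - [1,0,0,0,0]
    - [1,0,0,0,0]
    - [1,0,0,0,0]

```text
t: 13.05
eef_pos: [0.49, -0.18, 0.2336]
orientation: [0.715, 0.033, 0.698, -0.039]
contact_force: [-0.0, 0.9, 0.2]
width: 0.015
```

```bash
python3 - <<'E'
from h import *
s=monitor.state(); print(s['eef_pos'].round(4),s['contact_force'].round(1),s['width'])
H=np.array([.568,-.1845,.15]); C=cam('wrist',s)
a,_=snap('wrist','w7.png'); b,_=snap('top','t7.png'); c,_=snap('side','s7.png')
for n,im in(('wrist',a),('top',b),('side',c)):
    m=((im[...,0]>110)&(im[...,1]<70)&(im[...,2]<70)).astype(np.uint8); k,l,st,ce=cv2.connectedComponentsWithStats(m); print(n,[(list(map(int,st[i])),ce[i].round(1)) for i in range(1,k) if st[i][4]>25])
    CC=C if n=='wrist' else cam(n)
    for f in(60,68,75,82,90): print(f,proj(CC,[hpt(H,d,np.radians(f)) for d in(.018,.09)]).round(0).tolist())
E
```

```text
[ 0.49   -0.18    0.2336] [-0.   0.9  0.2] 0.015018097596727321
wrist []
60 [[264.0, 357.0], [264.0, 309.0]]
68 [[264.0, 361.0], [265.0, 335.0]]
75 [[264.0, 365.0], [265.0, 360.0]]
82 [[264.0, 369.0], [265.0, 387.0]]
90 [[264.0, 373.0], [265.0, 418.0]]
top [([140, 174, 7, 8, 43], array([142.8, 177.1]))]
60 [[336.0, 173.0], [337.0, 189.0]]
68 [[336.0, 172.0], [337.0, 187.0]]
75 [[336.0, 172.0], [338.0, 184.0]]
82 [[336.0, 171.0], [338.0, 182.0]]
90 [[336.0, 170.0], [339.0, 178.0]]
side [([280, 236, 21, 17, 150], array([290.4, 244.1]))]
60 [[298.0, 251.0], [275.0, 246.0]]
68 [[299.0, 250.0], [278.0, 243.0]]
75 [[299.0, 250.0], [281.0, 241.0]]
82 [[300.0, 250.0], [284.0, 238.0]]
90 [[301.0, 249.0], [289.0, 236.0]]
```

Request:
servo_tool:
  moves:
    - [1,0.03,-0.003,0,0]
    - [1,0.06,-0.006,0,0]
    - [1,0.08,-0.008,0,0]
    - [1,0.095,-0.008,0,0]
    - [1,0.104,-0.008,0,0]
    - [1,0.104,-0.008,0,0]

```text
t: 13.7
eef_pos: [0.5409, -0.1839, 0.2336]
orientation: [0.713, 0.033, 0.699, -0.039]
contact_force: [-4.6, -0.5, 2.8]
width: 0.0005
```

Request:
servo_tool:
  moves:
    - [1,0.006,0,0,0]
    - [1,0.01,-0.001,0,0]
    - [1,0.01,-0.001,0,0]
    - [1,0.01,-0.001,0,0]

```text
t: 14.03
eef_pos: [0.5433, -0.184, 0.2332]
orientation: [0.711, 0.033, 0.701, -0.039]
contact_force: [-6.0, -0.5, 3.8]
width: 0.0006
```

```bash
python3 - <<'E'
from h import *
s=monitor.state(); print(s['eef_pos'].round(4),s['contact_force'].round(1))
im,_=snap('side','s8.png')
m=((im[...,0]>110)&(im[...,1]<70)&(im[...,2]<70)).astype(np.uint8); k,l,st,ce=cv2.connectedComponentsWithStats(m); print([(list(map(int,st[i])),ce[i].round(1)) for i in range(1,k) if st[i][4]>15])
E
```

```text
[ 0.5433 -0.184   0.2332] [-6.  -0.5  3.8]
[]
```

Request:
servo_tool:
  moves:
    - [1,0.01,-0.001,0,0]
    - [1,0.016,-0.001,0,0]
    - [1,0.016,-0.001,0,0]
    - [1,0.016,-0.001,0,0]

```text
t: 14.42
eef_pos: [0.5462, -0.1838, 0.2316]
orientation: [0.707, 0.034, 0.705, -0.038]
contact_force: [-10.6, -0.6, 2.3]
width: 0.0005
```

Request:
servo_tool:
  moves:
    - [1,-0.05,0,0,0]
    - [1,-0.06,0,0.05,0]
    - [1,-0.06,0,0.11,0]
    - [1,-0.06,0,0.14,0]
    - [1,-0.03,0,0.14,0]
    - [1,0.004,0,0.14,0]
    - [1,0.004,0,0.14,0]
    - [1,0.004,0,0.14,0]

```text
t: 15.08
eef_pos: [0.5484, -0.1837, 0.3014]
orientation: [0.707, 0.033, 0.705, -0.038]
contact_force: [-0.5, 0.3, -0.2]
width: 0.0002
```

```bash
python3 - <<'E'
from h import *
s=monitor.state(); print(s['eef_pos'].round(4),s['contact_force'].round(1)); H=np.array([.568,-.1845,.15])
im,_=snap('side','s9.png'); cv2.imwrite('pics/c9.png',cv2.resize(im[200:280,260:340,::-1],(560,560),interpolation=2))
m=((im[...,0]>90)&(im[...,1]<70)&(im[...,2]<70)).astype(np.uint8); k,l,st,ce=cv2.connectedComponentsWithStats(m); print([(list(map(int,st[i])),ce[i].round(1)) for i in range(1,k) if st[i][4]>15])
C=cam('side')
for f in(70,75,80,85,90): print(f,proj(C,[hpt(H,d,np.radians(f)) for d in(.018,.081)]).round(1).tolist())
print(proj(C,[s['eef_pos']]))
E
```

```text
[ 0.5484 -0.1837  0.3014] [-0.5  0.3 -0.2]
[([17, 0, 75, 137, 4355], array([63.6, 60.9])), ([162, 0, 13, 25, 179], array([167.8,  11.3])), ([178, 0, 27, 55, 772], array([191.6,  21.3])), ([144, 78, 57, 49, 1379], array([166.1, 107.3])), ([349, 226, 18, 5, 19], array([357.1, 228.5])), ([126, 228, 86, 48, 87], array([168.3, 246.5])), ([288, 240, 17, 15, 116], array([296.7, 246.4])), ([193, 243, 33, 15, 154], array([209.4, 252.7])), ([101, 306, 14, 17, 18], array([107.1, 313.8])), ([344, 317, 10, 12, 19], array([346.9, 321. ])), ([325, 320, 16, 7, 20], array([334. , 321.4])), ([210, 334, 20, 18, 22], array([219. , 341.5])), ([258, 335, 17, 4, 18], array([266.4, 336.6])), ([231, 336, 34, 12, 35], array([247. , 342.7])), ([179, 360, 16, 16, 17], array([186.7, 367.9]))]
70 [[298.7, 250.4], [281.6, 243.2]]
75 [[299.1, 250.1], [283.5, 241.8]]
80 [[299.6, 249.8], [285.5, 240.4]]
85 [[300.1, 249.5], [287.7, 239.1]]
90 [[300.6, 249.2], [290.1, 237.9]]
[[285.45026798 231.03369664]]
```

View pics/c9.png

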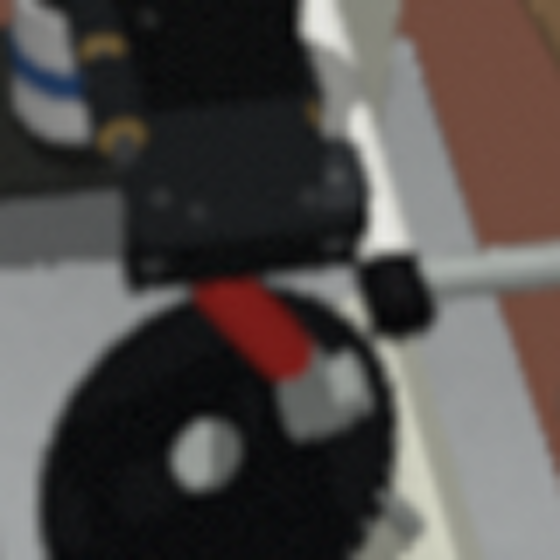

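Request:
servo_tool:
  moves:
    - [1,0,0,-0.014,0]
    - [1,0,0,-0.028,0]
    - [1,0,0,-0.038,0]
    - [1,0,0,-0.044,0]
    - [1,0,0,-0.044,0]

```text
t: 15.55
eef_pos: [0.5472, -0.1831, 0.2776]
orientation: [0.706, 0.034, 0.706, -0.037]
contact_force: [0.1, 1.2, -0.4]
width: 0.0003
```

Request:
servo_tool:
  moves:
    - [1,0.003,0,-0.006,0]
    - [1,0.004,0,-0.012,0]
    - [1,0.004,0,-0.016,0]
    - [1,0.004,0,-0.016,0]

```text
t: 15.88
eef_pos: [0.5476, -0.1831, 0.27]
orientation: [0.705, 0.034, 0.707, -0.037]
contact_force: [-4.6, -0.6, 4.1]
width: 0.0006
```

Request:
servo_tool:
  moves:
    - [1,0.003,0,-0.005,0]
    - [1,0.006,-0.001,-0.01,0]
    - [1,0.008,-0.001,-0.014,0]
    - [1,0.01,-0.001,-0.018,0]
    - [1,0.01,-0.001,-0.018,0]

```text
t: 16.3
eef_pos: [0.5462, -0.1832, 0.2664]
orientation: [0.7, 0.033, 0.712, -0.038]
contact_force: [-23.4, 2.0, 33.8]
width: 0.0003
```

Request:
servo_tool:
  moves:
    - [1,-0.02,0,0.02,0]
    - [1,-0.06,0,0.03,0]
    - [1,-0.12,0.01,0.03,0]
    - [1,-0.18,0.02,0.03,0]
    - [1,-0.24,0.03,0.03,0]
    - [1,-0.24,0.03,0.03,0]
    - [1,-0.24,0.03,0.03,0]

```text
t: 16.88
eef_pos: [0.4254, -0.168, 0.2818]
orientation: [0.701, 0.034, 0.712, -0.038]
contact_force: [0.5, -0.8, -0.2]
width: 0.0005
```

```bash
cat >> h.py <<'E'
def red(im,box,lo=90):
    h=cv2.cvtColor(im,cv2.COLOR_RGB2HSV); m=((h[...,1]>170)&((h[...,0]<6)|(h[...,0]>174))&(h[...,2]>lo)).astype(np.uint8)
    k=np.zeros_like(m); x0,y0,x1,y1=box; k[y0:y1,x0:x1]=1; m*=k
    n,l,st,ce=cv2.connectedComponentsWithStats(m)
    if n<2: return None
    i=1+st[1:,4].argmax(); p=np.argwhere(l==i)[:,::-1].astype(float); c=p.mean(0); w,v=np.linalg.eigh(np.cov((p-c).T)); d=v[:,1]*np.sign(v[1,1]); t=(p-c)@d
    return c.round(1), (c+d*t.min()).round(1),(c+d*t.max()).round(1), len(p)
E
python3 - <<'E'
from h import *
s=monitor.state(); print(s['eef_pos'].round(4),s['contact_force'].round(1)); H=np.array([.568,-.1845,.15])
im,_=snap('side','s10.png'); b,_=snap('top','t10.png')
print(red(im,(260,215,330,275)),red(b,(315,150,360,210)))
for n in('side','top'):
  for f in(75,80,85,90): 
    for o in(0,.01): print(n,f,o,proj(cam(n),[hpt(H,d-o,np.radians(f)) for d in(.018,.092)]).round(1).tolist())
o=np.zeros((560,800,3),np.uint8); o[:,:480]=cv2.resize(im[210:280,265:325,::-1],(480,560),interpolation=2); o[:400,480:]=cv2.resize(b[150:200,315:355,::-1],(320,400),interpolation=2); cv2.imwrite('pics/c10.png',o)
E
```

```text
[ 0.4254 -0.168   0.2818] [ 0.5 -0.8 -0.2]
(array([294.8, 245.2]), array([287.1, 237.9]), array([301.9, 252.1]), 138) (array([338.1, 174.8]), array([337.1, 168.8]), array([339. , 180.2]), 63)
side 75 0 [[299.1, 250.1], [280.6, 240.2]]
side 75 0.01 [[301.5, 251.3], [283.2, 241.6]]
side 80 0 [[299.6, 249.8], [283.0, 238.7]]
side 80 0.01 [[301.7, 251.2], [285.3, 240.2]]
side 85 0 [[300.1, 249.5], [285.5, 237.2]]
side 85 0.01 [[301.9, 251.1], [287.5, 238.9]]
side 90 0 [[300.6, 249.2], [288.2, 235.8]]
side 90 0.01 [[302.1, 251.0], [289.9, 237.7]]
top 75 0 [[336.0, 171.7], [337.8, 184.7]]
top 75 0.01 [[335.8, 170.0], [337.5, 182.9]]
top 80 0 [[336.1, 171.3], [338.1, 182.7]]
top 80 0.01 [[335.8, 169.9], [337.9, 181.1]]
top 85 0 [[336.2, 170.9], [338.5, 180.5]]
top 85 0.01 [[335.9, 169.7], [338.2, 179.2]]
top 90 0 [[336.2, 170.5], [338.8, 178.3]]
top 90 0.01 [[335.9, 169.5], [338.4, 177.2]]
```

View pics/c10.png

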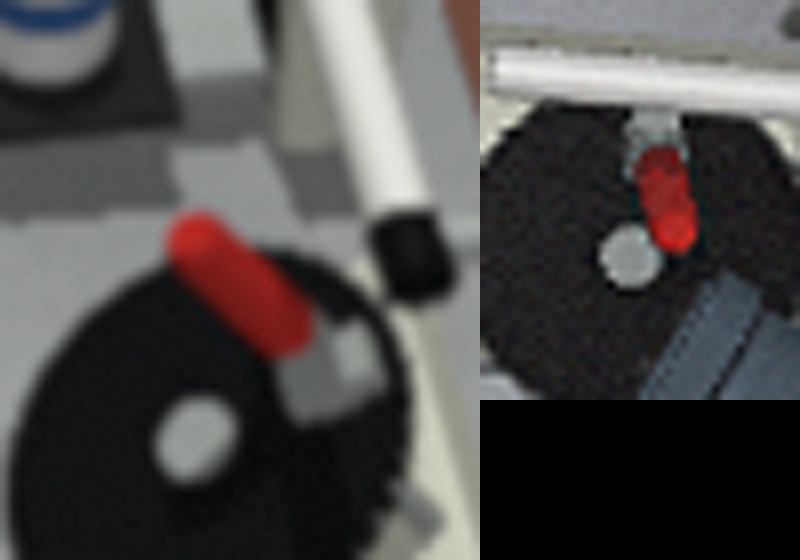

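```bash
python3 - <<'E'
from h import *
for f in('s5','s7','s9','s10'):
    im=cv2.imread(f'pics/{f}.png')[:,:,::-1].copy()
    print(f,red(im,(260,215,330,275)))
    # subpixel: redness profile along the handle axis direction near base
    r=im[...,0].astype(float)-im[...,1:].max(2)
    p0=np.array([288,238.6]);d=np.array([.72,.694])
    t=np.arange(-6,26,1.); P=p0+t[:,None]*d
    print(np.array([cv2.getRectSubPix(r.astype(np.float32),(3,3),(float(x),float(y))).mean() for x,y in P]).round(0).astype(int))
E
```

```text
s5 (array([282.9, 257.6]), array([295.6, 254.1]), array([269.8, 261.3]), 206)
[-4 -4 -4 -3 -3 -2 -2 -2 -1 -2 -2 -2 -2 -2 -2 -2 -2 -2 -3 -3 -2 -2 -3 -3
 -3 -3 -3 -3 -3 -3 -3 -3]
s7 (array([290.7, 244.6]), array([281.2, 238.6]), array([299.8, 250.4]), 160)
[ 10  25  45  59  66  72  77  82  88  93  99 106 110 113 114 114 114 114
 113 110 106 100  85  60  29   8  -1  -4  -3  -3  -3  -4]
s9 (array([296.4, 246.2]), array([289.6, 240.2]), array([302.6, 251.5]), 111)
[-3 -3 -3 -2 -1  0  7 22 45 68 84 92 94 94 94 94 94 94 94 94 94 94 94 94
 93 80 54 25  5 -2 -4 -4]
s10 (array([294.8, 245.2]), array([287.1, 237.9]), array([301.9, 252.1]), 138)
[ -2  -2   4  26  64 106 131 135 129 118 109 104 101 100 100 100 100 100
 100 100  99  97  96  94  93  82  57  28   6  -1  -3  -3]
```

Request:
servo_tool:
  moves:
    - [1,0.04,0.034,-0.03,0]
    - [1,0.1,0.034,-0.06,0]
    - [1,0.16,0.034,-0.074,0]
    - [1,0.21,0.034,-0.074,0]
    - [1,0.24,0.034,-0.074,0]
    - [1,0.254,0.034,-0.074,0]
    - [1,0.254,0.034,-0.074,0]
    - [1,0.254,0.034,-0.074,0]

```text
t: 17.65
eef_pos: [0.5546, -0.1519, 0.2445]
orientation: [0.701, 0.033, 0.711, -0.038]
contact_force: [-0.2, 0.0, 0.1]
width: 0.0005
```

```bash
cat >> h.py <<'E'
H=np.array([.568,-.1845,.15])
def loc(p): d=np.array(p)-H; return np.array([d@X,d@Y,p[2]])*1000
def st():
    s=monitor.state(); print(round(s['t'],2),s['eef_pos'].round(4),'loc',loc(s['eef_pos']).round(1),'F',s['contact_force'].round(1),'w',s['width'].round(4)); return s
E
python3 - <<'E'
from h import *
st()
E
```

```text
Traceback (most recent call last):
  File "h.py", line 40, in st
    s=monitor.state(); print(round(s['t'],2),s['eef_pos'].round(4),'loc',loc(s['eef_pos']).round(1),'F',s['contact_force'].round(1),'w',s['width'].round(4)); return s
                                                                                                                                        ^^^^^^^^^^^^^^^^
AttributeError: 'float' object has no attribute 'round'
```

Request:
servo_tool:
  moves:
    - [1,-0.001,-0.012,0,0]
    - [1,-0.002,-0.024,0,0]
    - [1,-0.004,-0.036,0,0]
    - [1,-0.005,-0.044,0,0]
    - [1,-0.005,-0.044,0,0]

```text
t: 18.07
eef_pos: [0.5509, -0.1729, 0.2444]
orientation: [0.701, 0.035, 0.712, -0.037]
contact_force: [0.4, 5.1, 0.6]
width: 0.0004
```

```bash
sed -i "s/s\['width'\].round(4)/round(float(s['width']),4)/" h.py; python3 - <<'E'
from h import *
st()
b,_=snap('side','s11.png');print(red(b,(260,215,330,275)))
for th in(0,.1,.2,.3,.4,.5):
    g=pivot(H,th); print(th,proj(cam('side'),[g+.008*N,g+.082*N]).round(1).tolist())
E
```

```text
18.07 [ 0.5509 -0.1729  0.2444] loc [-18.1   9.9 244.4] F [0.4 5.1 0.6] w 0.0004
(array([299.9, 252.5]), array([303.1, 252.3]), array([296.1, 252.8]), 27)
0 [[302.1, 251.0], [289.9, 237.7]]
0.1 [[302.5, 252.6], [290.3, 239.4]]
0.2 [[302.7, 254.4], [290.4, 241.2]]
0.3 [[302.7, 256.2], [290.4, 243.1]]
0.4 [[302.5, 258.1], [290.1, 245.0]]
0.5 [[302.1, 260.0], [289.7, 246.9]]
```

Request:
servo_tool:
  moves:
    - [1,-0.001,-0.01,0,0]
    - [1,-0.002,-0.02,0,0]
    - [1,-0.004,-0.03,0,0]
    - [1,-0.006,-0.042,0,0]
    - [1,-0.008,-0.052,0,0]
    - [1,-0.008,-0.052,0,0]

```text
t: 18.62
eef_pos: [0.5457, -0.1975, 0.2436]
orientation: [0.7, 0.037, 0.713, -0.036]
contact_force: [1.7, 4.8, -1.3]
width: 0.0003
```

```bash
python3 - <<'E'
from h import *
st()
b,_=snap('side','s12.png');print(red(b,(260,215,330,295)))
a,_=snap('wrist','w12.png');print(red(a,(0,0,512,384)))
for th in(.3,.5,.7,.9,1.1):
    g=pivot(H,th); print(th,proj(cam('side'),[g+.008*N,g+.082*N]).round(1).tolist())
E
```

```text
18.62 [ 0.5457 -0.1975  0.2436] loc [-20.9 -15.2 243.6] F [ 1.7  4.8 -1.3] w 0.0003
(array([299.2, 262. ]), array([296. , 261.8]), array([302. , 262.1]), 20)
None
0.3 [[302.7, 256.2], [290.4, 243.1]]
0.5 [[302.1, 260.0], [289.7, 246.9]]
0.7 [[300.8, 263.7], [288.3, 250.8]]
0.9 [[298.8, 267.3], [286.1, 254.6]]
1.1 [[296.2, 270.6], [283.4, 258.0]]
```

Request:
servo_tool:
  moves:
    - [1,-0.003,-0.01,0,0]
    - [1,-0.004,-0.018,0,0]
    - [1,-0.004,-0.018,0,0]
    - [1,-0.003,-0.002,0.01,0]
    - [0.3,-0.003,0,0.08,0]
    - [0.3,-0.003,-0.02,0.12,0]
    - [0.3,-0.003,-0.056,0.12,0]
    - [0.3,-0.003,-0.056,0.12,0]

```text
t: 19.38
eef_pos: [0.5457, -0.2299, 0.3069]
orientation: [0.702, 0.034, 0.71, -0.039]
contact_force: [0.5, 1.2, -0.0]
width: 0.0193
```

```bash
python3 - <<'E'
from h import *
viewer.read_camera('top')
s=st()
b,_=snap('side','s13.png');print(red(b,(260,215,330,295)))
a,_=snap('wrist','w13.png');print(red(a,(0,0,512,384)))
for th in(.7,.8,.9,1.,1.1):
    g=pivot(H,th); print(th,proj(cam('side'),[g+.008*N,g+.082*N]).round(1).tolist(),proj(cam('wrist',s),[g+.008*N,g+.082*N]).round(1).tolist(), loc(g+.062*N).round(0))
E
```

```text
19.43 [ 0.5448 -0.2279  0.3054] loc [-18.8 -45.5 305.4] F [-0.1  0.1  0.4] w 0.0233
(array([295.1, 261.2]), array([288.5, 256. ]), array([300.6, 265.5]), 95)
(array([263.2, 216.3]), array([265.2, 195. ]), array([261.1, 238.5]), 1124)
0.7 [[300.8, 263.7], [288.3, 250.8]] [[270.8, 233.2], [274.2, 214.4]] [ -8. -35. 247.]
0.8 [[299.9, 265.5], [287.3, 252.7]] [[266.0, 228.8], [267.7, 208.7]] [-11. -39. 245.]
0.9 [[298.8, 267.3], [286.1, 254.6]] [[261.6, 224.0], [261.9, 202.3]] [-14. -43. 243.]
1.0 [[297.6, 269.0], [284.8, 256.3]] [[257.8, 218.8], [256.9, 195.6]] [-18. -46. 241.]
1.1 [[296.2, 270.6], [283.4, 258.0]] [[254.6, 213.3], [252.6, 188.4]] [-22. -49. 239.]
```

Request:
servo_tool:
  moves:
    - [0.3,0.001,0.008,0,0]
    - [0.3,0.001,0.008,0,0]
    - [0.3,0.001,0.008,0,0]
    - [0.3,0.001,0.008,-0.05,0]
    - [0.3,0.001,0.008,-0.11,0]
    - [0.3,0.001,0.008,-0.16,0]
    - [0.3,0.001,0.008,-0.16,0]
    - [1,0.001,0.008,-0.16,0]

```text
t: 20.2
eef_pos: [0.5436, -0.221, 0.2227]
orientation: [0.699, 0.037, 0.714, -0.036]
contact_force: [0.3, 0.4, -0.3]
width: 0.0583
```

Request:
servo_tool:
  moves:
    - [1,0,0,0,0]
    - [1,0,0,0,0]
    - [1,0,0,0,0]
    - [1,0,0,0,0]
    - [1,0,0,0,0]
    - [1,0,0,0,0]

```text
t: 20.7
eef_pos: [0.5438, -0.2215, 0.2231]
orientation: [0.699, 0.037, 0.713, -0.036]
contact_force: [-2.3, -3.3, 1.4]
width: 0.0221
```

```bash
python3 - <<'E'
from h import *
s=st()
y=loc(s['eef_pos'])[1]; th0=np.arcsin(-y/55)
print('th0',th0)
w=lambda th: .055*(np.cos(th)*U-np.sin(th)*Y)
for k in range(1,19):
    th=th0+k*.25; print(round(th,2),((w(th)-w(th0))/.5).round(3).tolist())
E
```

```text
20.7 [ 0.5438 -0.2215  0.2231] loc [-20.4 -39.2 223.1] F [-2.3 -3.3  1.4] w 0.0221
th0 0.7940226555563531
1.04 [-0.02, -0.015, -0.011]
1.29 [-0.043, -0.023, -0.024]
1.54 [-0.067, -0.025, -0.037]
1.79 [-0.09, -0.02, -0.051]
2.04 [-0.112, -0.008, -0.064]
2.29 [-0.13, 0.009, -0.075]
2.54 [-0.143, 0.031, -0.084]
2.79 [-0.152, 0.056, -0.09]
3.04 [-0.154, 0.083, -0.093]
3.29 [-0.151, 0.111, -0.093]
3.54 [-0.142, 0.136, -0.089]
3.79 [-0.127, 0.159, -0.082]
4.04 [-0.109, 0.176, -0.073]
4.29 [-0.087, 0.189, -0.061]
4.54 [-0.064, 0.194, -0.048]
4.79 [-0.04, 0.193, -0.034]
5.04 [-0.017, 0.185, -0.021]
5.29 [0.003, 0.171, -0.008]
```

Request:
servo_tool:
  moves:
    - [1,-0.02,-0.015,-0.011,0]
    - [1,-0.043,-0.023,-0.024,0]
    - [1,-0.067,-0.025,-0.037,0]
    - [1,-0.09,-0.02,-0.051,0]
    - [1,-0.112,-0.008,-0.064,0]
    - [1,-0.13,0.009,-0.075,0]
    - [1,-0.143,0.031,-0.084,0]
    - [1,-0.152,0.056,-0.09,0]

```text
t: 21.37
eef_pos: [0.469, -0.1983, 0.1788]
orientation: [0.701, 0.033, 0.711, -0.039]
contact_force: [1.6, -8.6, -5.5]
width: 0.0202
```

```bash
cat >> h.py <<'E'
def plan(th0,n,dth=.25,off=None):
    # off: tool-minus-handle offset in loc mm measured at grip; re-reference to the actual pose
    s=st(); p=s['eef_pos']
    w=lambda th: .055*(np.cos(th)*U-np.sin(th)*Y)
    G0=np.array([.5438,-.2215,.2231])-w(.794)   # tool path centre
    r=p-G0; th=np.arctan2(-r@Y,r@U); th%=2*np.pi; print('theta',th,'radial',np.hypot(r@Y,r@U),'axial',r@N)
    for k in range(1,n+1): print(round(th+k*dth,2),((G0+w(th+k*dth)-p)/.5).round(3).tolist())
E
python3 - <<'E'
from h import *
plan(0,12)
E
```

```text
21.37 [ 0.469  -0.1983  0.1788] loc [-97.1 -23.6 178.8] F [ 1.6 -8.6 -5.5] w 0.0202
theta 2.7004667810100647 radial 0.055289412224907374 axial -2.406048772028019e-06
2.95 [-0.004, 0.027, -0.004]
3.2 [-0.003, 0.054, -0.005]
3.45 [0.004, 0.081, -0.002]
3.7 [0.016, 0.104, 0.003]
3.95 [0.033, 0.124, 0.012]
4.2 [0.054, 0.138, 0.023]
4.45 [0.077, 0.147, 0.036]
4.7 [0.101, 0.148, 0.049]
4.95 [0.124, 0.143, 0.063]
5.2 [0.145, 0.131, 0.076]
5.45 [0.163, 0.113, 0.087]
5.7 [0.176, 0.091, 0.096]
```

Request:
servo_tool:
  moves:
    - [1,-0.004,0.027,-0.004,0]
    - [1,-0.003,0.054,-0.005,0]
    - [1,0.004,0.081,-0.002,0]
    - [1,0.016,0.104,0.003,0]
    - [1,0.033,0.124,0.012,0]
    - [1,0.054,0.138,0.023,0]
    - [1,0.077,0.147,0.036,0]
    - [1,0.101,0.148,0.049,0]

```text
t: 22.03
eef_pos: [0.516, -0.1252, 0.2016]
orientation: [0.697, 0.032, 0.715, -0.04]
contact_force: [-6.5, -6.6, -6.8]
width: 0.0202
```

```bash
python3 - <<'E'
from h import *
plan(0,8,.12)
E
```

```text
22.03 [ 0.516  -0.1252  0.2016] loc [-57.7  53.8 201.6] F [-6.5 -6.6 -6.8] w 0.0202
theta 4.629911421264284 radial 0.054022672612284973 axial 3.6229278399248785e-05
4.75 [0.011, 0.001, 0.006]
4.87 [0.023, -0.001, 0.013]
4.99 [0.033, -0.005, 0.019]
5.11 [0.044, -0.011, 0.026]
5.23 [0.053, -0.017, 0.032]
5.35 [0.062, -0.026, 0.037]
5.47 [0.07, -0.035, 0.042]
5.59 [0.077, -0.045, 0.047]
```

Request:
servo_tool:
  moves:
    - [1,0.011,0.001,0.006,0]
    - [1,0.023,-0.001,0.013,0]
    - [1,0.033,-0.005,0.019,0]
    - [1,0.044,-0.011,0.026,0]
    - [1,0.053,-0.017,0.032,0]
    - [1,0.062,-0.026,0.037,0]
    - [1,0.07,-0.035,0.042,0]
    - [1,0.072,-0.038,0.043,0]

```text
t: 22.7
eef_pos: [0.5484, -0.1417, 0.2214]
orientation: [0.694, 0.035, 0.718, -0.037]
contact_force: [-4.6, 4.8, -0.6]
width: 0.0201
```

```bash
python3 - <<'E'
from h import *
plan(0,3,.12)
E
```

```text
22.7 [ 0.5484 -0.1417  0.2214] loc [-23.7  40.6 221.4] F [-4.6  4.8 -0.6] w 0.0201
theta 5.4210719752167105 radial 0.05349556032811333 axial 0.00019717324310966795
5.54 [0.009, -0.008, 0.005]
5.66 [0.016, -0.019, 0.01]
5.78 [0.02, -0.03, 0.013]
```

Request:
servo_tool:
  moves:
    - [0.55,0,0,0,0]
    - [0.55,0,0,0,0]
    - [0.55,0,0,0,0]
    - [0.55,0.004,0,0.02,0]
    - [0.55,0.008,-0.001,0.04,0]
    - [0.55,0.008,-0.02,0.042,0]
    - [0.55,0.007,-0.04,0.042,0]
    - [0.55,0.005,-0.06,0.042,0]

```text
t: 23.37
eef_pos: [0.5505, -0.165, 0.2425]
orientation: [0.694, 0.041, 0.718, -0.032]
contact_force: [2.2, 24.7, 7.6]
width: 0.0392
```

```bash
cat >> h.py <<'E'
def look(f):
    s=st(); b,_=snap('side',f); print(red(b,(255,200,330,295)))
    for th in(5.4,5.6,5.8,6,6.2,6.4,6.5):
        g=pivot(H,th); print(th,proj(cam('side'),[g+.008*N,g+.082*N]).round(1).tolist())
E
python3 - <<'E'
from h import *
look('s14.png')
E
```

```text
23.37 [ 0.5505 -0.165   0.2425] loc [-19.4  17.6 242.5] F [ 2.2 24.7  7.6] w 0.0392
None
5.4 [[292.3, 241.7], [280.0, 228.4]]
5.6 [[295.3, 242.7], [283.1, 229.4]]
5.8 [[298.0, 244.4], [285.8, 231.1]]
6 [[300.2, 246.8], [288.0, 233.4]]
6.2 [[301.7, 249.6], [289.5, 236.3]]
6.4 [[302.6, 252.9], [290.3, 239.7]]
6.5 [[302.7, 254.7], [290.4, 241.5]]
```

Request:
servo_tool:
  moves:
    - [0.55,0,0,0,0]
    - [0.55,0,0,0,0]
    - [0.55,0,0,0,0]

```text
t: 23.67
eef_pos: [0.5503, -0.1661, 0.242]
orientation: [0.694, 0.042, 0.718, -0.032]
contact_force: [0.4, 4.8, -0.2]
width: 0.0394
```

```bash
python3 - <<'E'
from h import *
s=st(); a,_=snap('wrist','w14.png'); print(red(a,(0,0,512,384)))
c=cam('wrist',s)
for th in(5.4,5.6,5.8,6,6.2): g=pivot(H,th); print(th,proj(c,[g+.008*N,g+.082*N]).round(0).tolist())
b,_=snap('top','t14.png'); h=cv2.cvtColor(b,cv2.COLOR_RGB2HSV); print(red(b,(300,140,370,210),60))
for th in(5.4,5.8,6.2): g=pivot(H,th); print(th,proj(cam('top'),[g+.008*N,g+.082*N]).round(0).tolist())
E
```

```text
23.67 [ 0.5503 -0.1661  0.242 ] loc [-19.4  16.5 242. ] F [ 0.4  4.8 -0.2] w 0.0394
(array([276.4, 278.7]), array([294.3, 277.7]), array([260.2, 279.7]), 416)
5.4 [[297.0, 259.0], [315.0, 242.0]]
5.6 [[285.0, 271.0], [299.0, 259.0]]
5.8 [[272.0, 281.0], [279.0, 273.0]]
6 [[256.0, 288.0], [256.0, 283.0]]
6.2 [[239.0, 291.0], [231.0, 288.0]]
(array([329., 179.]), array([329., 178.]), array([329., 180.]), 3)
5.4 [[323.0, 174.0], [325.0, 182.0]]
5.8 [[328.0, 171.0], [330.0, 178.0]]
6.2 [[335.0, 169.0], [337.0, 177.0]]
```

Request:
servo_tool:
  moves:
    - [0.55,0,-0.008,0,0]
    - [0.55,0,-0.016,0,0]
    - [0.55,-0.001,-0.024,0,0]
    - [0.55,-0.002,-0.032,0,0]
    - [0.55,-0.003,-0.04,0,0]
    - [0.55,-0.004,-0.048,0,0]
    - [0.55,-0.004,-0.054,0,0]
    - [0.55,-0.004,-0.054,0,0]

```text
t: 24.43
eef_pos: [0.5474, -0.1921, 0.2411]
orientation: [0.693, 0.043, 0.719, -0.031]
contact_force: [0.3, 6.1, -0.7]
width: 0.0392
```

Request:
servo_tool:
  moves:
    - [0.55,0,-0.005,0,0]
    - [0.55,-0.001,-0.01,0,0]
    - [0.55,-0.001,-0.014,0,0]
    - [0.55,-0.001,-0.014,0,0]

```text
t: 24.77
eef_pos: [0.5438, -0.1981, 0.2395]
orientation: [0.69, 0.044, 0.722, -0.03]
contact_force: [-4.6, 4.4, -2.4]
width: 0.0393
```

```bash
python3 - <<'E'
from h import *
s=st(); a,_=snap('wrist','w15.png'); print(red(a,(0,0,512,384)))
c=cam('wrist',s)
for th in(6,6.2,6.4,6.5): g=pivot(H,th); print(th,proj(c,[g+.008*N,g+.082*N]).round(0).tolist())
E
```

```text
24.77 [ 0.5438 -0.1981  0.2395] loc [-22.7 -16.  239.5] F [-4.6  4.4 -2.4] w 0.0393
(array([288.8, 287.5]), array([306.5, 283. ]), array([266.8, 293.1]), 888)
6 [[306.0, 295.0], [331.0, 291.0]]
6.2 [[290.0, 298.0], [307.0, 297.0]]
6.4 [[273.0, 298.0], [281.0, 297.0]]
6.5 [[264.0, 297.0], [269.0, 295.0]]
```

Request:
servo_tool:
  moves:
    - [0.3,0,0.012,0,0]
    - [0.3,0,0.012,0,0]
    - [0.3,-0.03,0.012,0.02,0]
    - [0.3,-0.08,0.014,0.06,0]
    - [0.3,-0.15,0.02,0.1,0]
    - [0.3,-0.22,0.02,0.1,0]
    - [0.3,-0.28,0.02,0.1,0]
    - [0.3,-0.28,0.02,0.1,0]

```text
t: 25.48
eef_pos: [0.3991, -0.1876, 0.2899]
orientation: [0.689, 0.044, 0.723, -0.031]
contact_force: [-0.5, 0.0, 0.2]
width: 0.0608
```

```bash
python3 - <<'E'
from h import *
look('s16.png')
b,_=snap('top','t16.png'); print('top',red(b,(300,140,370,210)))
for th in(5.8,6,6.2,6.4): g=pivot(H,th); print(th,proj(cam('top'),[g+.008*N,g+.082*N]).round(1).tolist())
a=cv2.imread('pics/s16.png'); o=np.zeros((560,800,3),np.uint8)
o[:]=cv2.resize(a[150:283,195:385],(800,560),interpolation=2); o[:260,:300]=cv2.resize(b[120:220,230:345,::-1],(300,260),interpolation=2)
cv2.imwrite('pics/c16.png',o)
E
```

```text
25.48 [ 0.3991 -0.1876  0.2899] loc [-167.8  -19.9  289.9] F [-0.5  0.   0.2] w 0.0608
(array([295.1, 243.5]), array([287.9, 236.1]), array([302.1, 250.9]), 134)
5.4 [[292.3, 241.7], [280.0, 228.4]]
5.6 [[295.3, 242.7], [283.1, 229.4]]
5.8 [[298.0, 244.4], [285.8, 231.1]]
6 [[300.2, 246.8], [288.0, 233.4]]
6.2 [[301.7, 249.6], [289.5, 236.3]]
6.4 [[302.6, 252.9], [290.3, 239.7]]
6.5 [[302.7, 254.7], [290.4, 241.5]]
top (array([337.3, 174.3]), array([336., 168.]), array([338.3, 179.4]), 57)
5.8 [[328.3, 170.7], [330.5, 178.4]]
6 [[331.4, 169.8], [333.7, 177.4]]
6.2 [[334.6, 169.4], [337.0, 177.1]]
6.4 [[337.7, 169.7], [340.4, 177.4]]
```

View pics/c16.png

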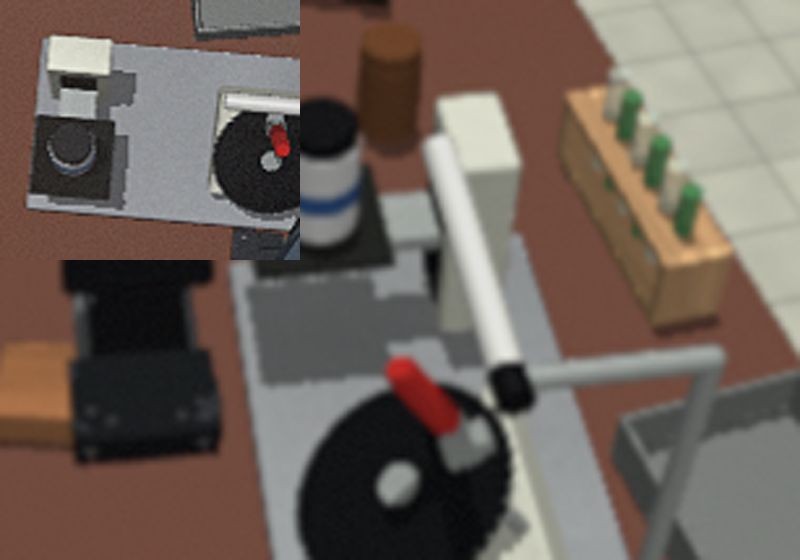

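```bash
python3 - <<'E'
from h import *
# blue band + cap tracking in the side view: filled canister, z rise that explains the shift
C=cam('side')
def band(f,box):
    im=cv2.imread('pics/'+f); h=cv2.cvtColor(im,cv2.COLOR_BGR2HSV); x0,y0,x1,y1=box
    m=((h[...,0]>105)&(h[...,0]<125)&(h[...,1]>130)&(h[...,2]>60))[y0:y1,x0:x1]; p=np.argwhere(m); return p.mean(0)[::-1]+[x0,y0],len(p)
for f in('s4.png','s10.png','s16.png'): print(f,band(f,(250,150,295,225)))
for r in(0,.055,.06,.062,.065): print(r,proj(C,[(.581,.083,.07+r+.052)]).round(1).tolist())
for f,g in(('s10.png','t10.png'),('s16.png','t16.png')):
    a=cv2.imread('pics/'+f)[:,:,::-1].copy();b=cv2.imread('pics/'+g)[:,:,::-1].copy()
    ra,rb=red(a,(255,200,330,275)),red(b,(300,140,370,210)); print(f,tri(cam('side'),ra[1],cam('top'),rb[2]))
    p,e=tri(C,ra[0],cam('top'),rb[0]); print(loc(p).round(1),'theta',np.arctan2(-(p-H)@Y,(p-H)@U),e)
E
```

```text
s4.png (array([269.52, 210.76]), 25)
s10.png (array([269.375, 210.875]), 24)
s16.png (array([270.875 , 197.6875]), 32)
0 [[269.2, 203.8]]
0.055 [[269.4, 192.1]]
0.06 [[269.4, 191.0]]
0.062 [[269.4, 190.5]]
0.065 [[269.4, 189.8]]
s10.png (array([ 0.55238142, -0.18490446,  0.27393866]), np.float64(0.0024635781658509373))
[  7.2  -3.2 241. ] theta 0.06237112999391029 0.0008495148943791554
s16.png (array([ 0.55487764, -0.18223356,  0.27715166]), np.float64(0.003038865967908219))
[  8.3  -0.  243.8] theta 0.0005646111740947275 0.0011794005140819924
```

```bash
python3 - <<'E'
from h import *
st(); print(hand_in())
E
```

```text
25.58 [ 0.4039 -0.1893  0.2903] loc [-162.8  -21.1  290.3] F [-0.  -0.9  0.2] w 0.0609
the job is handed in; nothing more can be done
None
```

I finished every step and handed the job in at about 25.6 s of the 72 s; `hand_in` gives no verdict.

- **Finding the filled canister:** The first canister lifted weighed about 2.3 N, so it was the empty one, and I set it back on the bench. The other weighed about 7.5 N. I stood that one on the platform; a close look showed it within a few millimetres of the centre.
- **Crank handle:** I gripped the handle and swung it out, then pushed it against its stop and pressed it in. It first looked unlatched because it did not move under about 40 N. The handle's position in the side picture, and the wheel turning past 0.45 rad at about 5 N, showed it had already latched.
- **Winding:** I pushed the wheel through the first part of the turn, gripped the handle for most of it, and pushed again for the last part. The lamp kept the hand from reaching straight over the handle.

**Last checks:**
- The wheel stood at about 6.2 rad, from 6.17 to 6.28 depending on the view.
- The blue band on the canister moved 13.2 pixels in the side view. That means a rise of about 62 mm, against 60 mm needed and 65 mm at the stop.
- The canister was upright on the platform, the handle was standing out, and the arm was clear with about 0 N on it.

**What is less certain:**
- I did not push the wheel fully to its stop, so the platform height has only about 2 mm of margin.
- The handle's angle measured about 86 to 90 degrees in the pictures, against 83 needed.
- I did not check the empty canister or the loose things on the bench again at the very end. Nothing touched them that I know of.

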